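# Cure a batch of prints: load, shut and bolt the chamber

### The job

Put this batch of finished prints through the curing chamber: draw the bolt fully back, slide the hatch fully open, and move every print from the build plate into the bay, side by side on its floor and not stacked. Then slide the hatch fully shut, shoot the bolt fully home in its keeper, and press the green start button all the way down and let it go. Do not disturb the drink can, the filament spool or the screwdriver.

Things in the scene. Friction and masses are not known exactly. Their poses are not given: they have to be found in the camera images.
- chamber: curing chamber, a fixed low aluminium-framed machine on the table, x from -150 to +120, y from -240 to +240, rails' top 105 mm; origin on its underside, z up, x away from the robot at zero yaw, y left. The bay is in its +y half; in the -y half is the black control housing (deck at 80 mm) with a yellow display and the green button. An amber see-through hatch slides on the rails
- bay_floor (a point): centre of the bay's floor, at x = 0, y = +120 mm of the chamber, 45 mm above the table; axes as the chamber's. The bay is open at the top and 200 (x) x 220 (y) mm inside (x from -100 to +100, y from -110 to +110 here); the rails' top and the hatch's underside are 60 mm above its floor
- hatch (a joint): how far the hatch is slid open, m: 0 shut, 0.23 fully open. It slides level along the chamber's -y, over the control housing, stays where it is left and takes about 3 N plus 6 N per m/s. It cannot move while the bolt is in the keeper
- hatch_grip (a point): middle of the hatch's black bar handle (moves with the hatch): 90 mm long along the chamber's x, 14 wide (y) and 14 tall, its middle 38 mm above the top face of the hatch, an 8 mm plate of 216 x 240 mm. 106 mm above the bay floor. Axes as the chamber's
- bolt (a joint): how far the steel bolt is drawn out of its keeper, m: 0 fully home, 0.04 fully drawn; from 0.031 up it is clear of the keeper. It is carried by the hatch and slides along the chamber's x: +x draws it, -x shoots it home; about 2 N plus 5 N per m/s, stays where it is left. Its rod strikes the keeper unless the hatch is shut within 3 mm
- bolt_grip (a point): grip point on the bolt's upright round stem (14 mm dia, red 17 mm ball on top), which moves with bolt and hatch. The point is 116 mm above the bay floor and 48 mm above the hatch's top face; the stem stands free from 18 to 65 mm above that face, the straps beside the rod (28 mm wide) rise to 22 mm. It is 100 mm from the bar handle, towards -y. Axes as the chamber's
- keeper_mouth (a point): middle of the keeper's opening, on the axis of the bolt's rod when the hatch is shut: a fixed steel staple on the front (-x) rail, 36 mm wide (y) and 16 mm deep (x), opening 20 mm wide, top 40 mm above the rail. Axes as the chamber's
- start (a joint): travel of the green start button, m: 0 up, 0.006 fully pressed; 5 N presses it down fully and it springs back
- start_top (a point): middle of the top of the green start button (36 mm dia), pressed straight down; it stands on the control housing's deck, 22 mm above it, and lies under the hatch when the hatch is open
- plate: dark purple printer build plate, fixed on the table, 270 x 270 x 4 mm; origin at the centre of its underside. At the start the prints stand upright on it
- boat_mid (a point): orange printed toy boat, hull 36 wide (y) and 28 tall, about 78 long (x: stern at -41, pointed bow at +37), with a 26 wide cabin above the hull up to 48 mm; grip it across the hull's flat sides. The point is its middle, 24 mm above its underside; z is its own upward axis; 70 g. May be absent
- rib_mid (a point): green printed stiffener, an upside-down T: foot 80 x 36 x 8 mm with an upright rib 80 long (x) and 12 thick (y) along its middle up to 46 mm; grip it across the rib. The point is its middle, 24 mm above its underside; z is its own upward axis; 70 g. May be absent
- knob_mid (a point): yellow printed knob: round flange 76 dia x 10 mm, above it a plain round hub 40 dia up to 48 mm; grip it by the hub. The point is its middle, 24 mm above its underside; z is its own upward axis; 70 g. May be absent
- mount_mid (a point): blue printed motor mount: foot 76 x 38 x 10 mm (x by y), above it a block 40 (x) x 30 (y) mm up to 48 mm; grip it across the block's 30 mm (y). The point is its middle, 24 mm above its underside; z is its own upward axis; 70 g. May be absent
- can: green drink can, 66 dia x 122 mm, origin at the centre of its underside; a bystander, leave it alone
- spool: spool of yellow filament lying flat, 130 dia x 60 mm, origin at the centre of its underside; a bystander, leave it alone
- driver: screwdriver lying on the table, about 190 mm long; a bystander, leave it alone
There are look-alikes about, which are no part of the job. Of the things like the part that bears mount_mid, leave any that is pink; of the rest the larger one is meant. There is more than one size of the part that bears rib_mid; the job needs the larger.

How it is judged:
On the way, in this order (a step that is already met when the one before it is completed fails the run):
1. the bolt is drawn back (at least 34 of its 40 mm) (value of joint bolt above 0.034 m), for 0.2 s.
2. the hatch is slid open (at least 210 of its 230 mm) (value of joint hatch above 0.21 m), for 0.2 s.
3. every print stands or lies on the floor of the open bay (x of boat_mid in the frame of bay_floor between -0.1 and 0.1 m and y of boat_mid in the frame of bay_floor between -0.11 and 0.11 m and z of boat_mid in the frame of bay_floor between 0 and 0.05 m and x of rib_mid in the frame of bay_floor between -0.1 and 0.1 m and y of rib_mid in the frame of bay_floor between -0.11 and 0.11 m and z of rib_mid in the frame of bay_floor between 0 and 0.05 m and x of knob_mid in the frame of bay_floor between -0.1 and 0.1 m and y of knob_mid in the frame of bay_floor between -0.11 and 0.11 m and z of knob_mid in the frame of bay_floor between 0 and 0.05 m and x of mount_mid in the frame of bay_floor between -0.1 and 0.1 m and y of mount_mid in the frame of bay_floor between -0.11 and 0.11 m and z of mount_mid in the frame of bay_floor between 0 and 0.05 m and value of joint hatch above 0.15 m), for 0.2 s.
4. the hatch is shut (within 4 mm) over the prints (x of boat_mid in the frame of bay_floor between -0.1 and 0.1 m and y of boat_mid in the frame of bay_floor between -0.11 and 0.11 m and z of boat_mid in the frame of bay_floor between 0 and 0.05 m and x of rib_mid in the frame of bay_floor between -0.1 and 0.1 m and y of rib_mid in the frame of bay_floor between -0.11 and 0.11 m and z of rib_mid in the frame of bay_floor between 0 and 0.05 m and x of knob_mid in the frame of bay_floor between -0.1 and 0.1 m and y of knob_mid in the frame of bay_floor between -0.11 and 0.11 m and z of knob_mid in the frame of bay_floor between 0 and 0.05 m and x of mount_mid in the frame of bay_floor between -0.1 and 0.1 m and y of mount_mid in the frame of bay_floor between -0.11 and 0.11 m and z of mount_mid in the frame of bay_floor between 0 and 0.05 m and value of joint hatch below 0.004 m), for 0.2 s.
5. the bolt is shot home in its keeper (within 4 mm) (value of joint each of hatch, bolt below 0.004 m), for 0.2 s.
6. the start button is pressed down (at least 4.5 of 6 mm) with the bolt home (value of joint start above 0.0045 m and value of joint bolt below 0.005 m), for 0.05 s.
At the end, for the whole second after the job is handed in: Every print present lies inside the bay (its middle within the 200 x 220 mm floor and less than 50 mm above it), the hatch is shut within 4 mm, the bolt is home within 4 mm, and the button has been pressed and is up again (all of step 5 and x of boat_mid in the frame of bay_floor between -0.1 and 0.1 m and y of boat_mid in the frame of bay_floor between -0.11 and 0.11 m and z of boat_mid in the frame of bay_floor between 0 and 0.05 m and x of rib_mid in the frame of bay_floor between -0.1 and 0.1 m and y of rib_mid in the frame of bay_floor between -0.11 and 0.11 m and z of rib_mid in the frame of bay_floor between 0 and 0.05 m and x of knob_mid in the frame of bay_floor between -0.1 and 0.1 m and y of knob_mid in the frame of bay_floor between -0.11 and 0.11 m and z of knob_mid in the frame of bay_floor between 0 and 0.05 m and x of mount_mid in the frame of bay_floor between -0.1 and 0.1 m and y of mount_mid in the frame of bay_floor between -0.11 and 0.11 m and z of mount_mid in the frame of bay_floor between 0 and 0.05 m and value of joint start below 0.002 m); the robot touches nothing.
It fails at once if the drink can is moved more than 30 mm (distance of can from where it was at the start of the episode above 0.03 m).
It fails at once if the filament spool is moved more than 30 mm (distance of spool from where it was at the start of the episode above 0.03 m).
It fails at once if the screwdriver is moved more than 30 mm (distance of driver from where it was at the start of the episode above 0.03 m).
Of boat, rib, knob, mount only 2 to 4 are there at a start; the rules pass over those that are not, and their reading is None.
At some moment in a run one of boat, rib, knob, mount may be knocked a few centimetres aside while the robot is not near it.
Once in a run the grip may slacken for a moment while it holds something.
It also fails if it takes over 210 s, if anything falls off the work surface, if the arm or the gripper's body presses on something with over 40 N, if the wrist force passes 120 N, or if a joint passes its speed limit or range.

### The arm

A 6-joint arm with a two-finger parallel gripper is mounted at the origin on the work surface. World frame = base frame: x ahead of the robot, y to its left, z up, the work surface at z = 0. Lengths are in m, angles in rad, forces in N, time in s.
With the tool pointing down it reaches from about 0.35 to 0.975 m from the base axis. Payload 4.9 kg.
Tool frame: the origin (TCP) lies between the finger pads; the fingertips stand 14 mm ahead of it and the grasp point (between the pads) lies 5 mm behind it (manip.finger_overhang is the distance from the TCP to the fingertips, in m); z points along the fingers, y is the line along which they close (so a half turn about z gives the same grasp; the last joint's range is limited). The gripper opens to 85 mm and grips with 20 to 120 N. Pads are 22 mm wide; open, the fingers measure 114 mm over their backs; the gripper's body (76 mm by 85 mm) begins 54 mm behind the grasp point. The pads swing forward as they close: fully open they stand 13 mm farther back than shut.
Start: joints at [1.166, 0.053, 1.613, -0, 1.476, -0.119], TCP at [0.176, 0.6, 0.245] pointing down, gripper open.
Joint ranges: [-3.01, 3.01], [-1.01, 2.22], [0.06, 2.58], [-1.02, 4.17], [0.09, 2.62], [-3.14, 3.14]. Speed limits (rad/s): [2.57, 2.57, 3.14, 3.14, 3.14, 3.14].

### API

Orientations are given as a unit quaternion [w, x, y, z].
In Python, from plant import manip, grab_frame gives the robot as it stands.
- The arm moves only by the tool servo_tool, never from a script. Its argument "deltas" is a list that holds one entry, the list of rows, each a list of 5 numbers: the opening in per cent of the stroke, from 0 (shut) to 100 (fully open), then the shift along the world's x, y, z in m, then the turn about the world's z in degrees. A call has exactly 8 rows; each row shifts and turns the commanded pose from where the row before left it; what a row does not reach is not made up. A row lasts 1/10 s, in which the tool goes at most 50 mm and 8.59 degrees, less where a joint would pass 70% of its speed; a pose out of reach is approached as far as the arm can. A call is refused whole if a number of a shift passes 0.05 or a number of a turn 8.59, either way. A call with a gripper value outside its range is refused whole. The fingers move at their own pace and stop on an object; the grip force is fixed at half the most. Time passes only in rows, so rows that do not move let the fingers close, or fill a call up. It gives the time, the measured TCP pose, the force, the opening and the grip force at its end, in the units of the state.
- manip.state(): the state, without advancing time (a new reading comes with each control period).
- grab_frame(name): name is "side" or "top"; returns a dict with "pixels" (400x640x3 uint8, red, green, blue), "z_map" (400x640 float32, m along the optical axis (not along the pixel's ray), 0 where there is no reading), "fx", "fy", "cx", "cy" (pixels), "dist" ([k1, k2, p1, p2, k3] as OpenCV has them; the pictures are not rectified), "rvec" (rotation vector, rad) and "tvec" (3), from world to camera coordinates, as OpenCV has them. Camera axes: x right, y down, z forward; pixel columns grow to the right and rows downward; lengths in m; the calibration is good to about 2 mm. A picture is of the moment at which its call begins.
- manip.job_done(): hands the job in; it is judged then, once.
The state is a dict: "time": time; "joint_pos": joint angles; "joint_vel": joint speeds; "joint_efforts": joint torques, N m; "tool_pos": TCP position; "tool_rot": TCP orientation; "contact_force": force on the tool from outside, world axes, zero at the start; "ft_torque": the same for the moment, N m; "gripper_width": opening from 0.0 (shut) to 1.0 (fully open); "grasp_force": force on a finger pad.
Only numpy, scipy, OpenCV 4.12 (cv2) and the standard library are available. Lean on these libraries where they do the work, as an engineer would, in place of code of your own. Each camera call takes 0.05 s, during which the arm holds its last target. There are 200 camera calls.

## Working session

There is one attempt and no reset: what is moved stays moved. The work goes in short steps, Python scripts to look and compute and a tool call to move; the robot and the scene stay as the last step left them, time stands still between calls to the robot, and variables do not carry over. Pictures are saved under pics/ and viewed, at most 14 in all, crops included, and the job is handed in when it is done.

Besides the shell and the picture viewer there is one more tool, called after "Emit:" as name([rows], argument=value, ...), one row to a line, values as JSON. servo_tool: Moves the arm, as the interface text tells. Its arguments: {"type":"object","properties":{"deltas":{"type":"array"}},"required":["deltas"]}

```bash
ls; mkdir -p pics; cat > h.py <<'E'
import numpy as np, cv2
from plant import manip, grab_frame
def cam(n):
    f=grab_frame(n); f['K']=np.array([[f['fx'],0,f['cx']],[0,f['fy'],f['cy']],[0,0,1.]])
    f['R']=cv2.Rodrigues(np.array(f['rvec'],float))[0]; f['t']=np.array(f['tvec'],float); f['d']=np.array(f['dist'],float)
    return f
def cloud(f):
    h,w=f['z_map'].shape
    u,v=np.meshgrid(np.arange(w),np.arange(h))
    p=cv2.undistortPoints(np.stack([u,v],-1).reshape(-1,1,2).astype(float),f['K'],f['d']).reshape(h,w,2)
    z=f['z_map'][...,None]
    return (np.concatenate([p*z,z],-1)-f['t'])@f['R']
def ray(f,u,v,h):
    p=cv2.undistortPoints(np.array([[[u,v]]],float),f['K'],f['d'])[0,0]
    d=np.array([p[0],p[1],1])@f['R']; c=-f['t']@f['R']
    return c+d*(h-c[2])/d[2]
def save(f,name): cv2.imwrite('pics/'+name,f['pixels'][...,::-1])
E
python3 - <<'E'
from h import *
for n in('top','side'):
    f=cam(n); save(f,n+'0.png'); P=cloud(f); np.savez(n+'0.npz',P=P,rgb=f['pixels'])
    print(n,-f['t']@f['R'],f['R'][2])
print(manip.state())
E
```

```text
pics
top [ 0.40919874 -0.00804897  1.27663768] [ 0.1468346  -0.0215166  -0.98892701]
side [-0.17566081  0.81817957  0.86188902] [ 0.56588823 -0.6231747  -0.53983682]
{'time': 0.1, 'joint_pos': array([ 1.16597205e+00,  5.32956822e-02,  1.61413299e+00,  2.02260095e-05,
        1.47602491e+00, -1.19017935e-01]), 'joint_vel': array([ 0.00056662, -0.00178413, -0.0030079 , -0.00041808, -0.00071579,
        0.00028946]), 'joint_efforts': array([-1.39425074e-04, -3.94908178e+01, -3.71361208e+01, -1.47468468e-04,
        3.92791568e-03, -1.11979256e-05]), 'tool_pos': array([0.17600049, 0.59915111, 0.2441971 ]), 'tool_rot': array([-2.50654999e-04,  1.42418184e-01,  9.89806140e-01, -8.96124757e-04]), 'contact_force': array([ 0.47762074, -0.29528516,  0.51666066]), 'ft_torque': array([ 0.02138223, -0.0098353 , -0.02844148]), 'grasp_force': 0.0, 'gripper_width': 0.998009924954873}
```

View pics/top0.png

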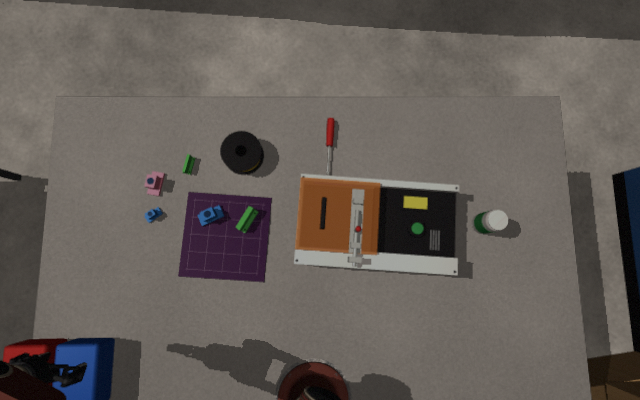

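View pics/side0.png

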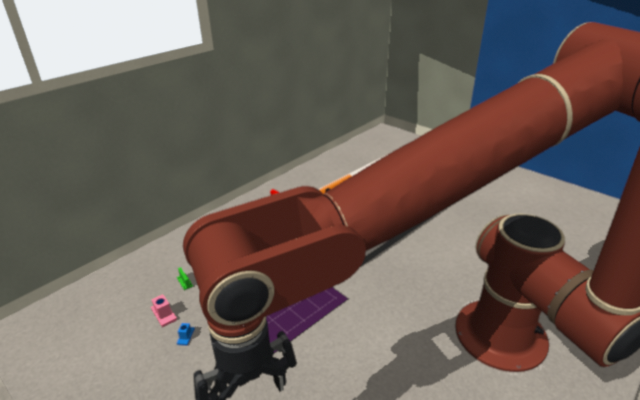

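The top view shows the shut hatch with its bar at (323,212) and the bolt ball at (358,229). The button is at (418,229). On the plate are a blue mount at (210,215) and a green rib at (246,219). The off-plate look-alikes are pink (154,183), small blue (153,214) and small green (188,164). There is no boat or knob. The side view is mostly blocked by the arm.

```bash
cat > m.py <<'E'
from h import *
d=np.load('top0.npz');P=d['P'];rgb=d['rgb'];Z=P[...,2]
hsv=cv2.cvtColor(rgb,cv2.COLOR_RGB2HSV);H,S,V=[hsv[...,i].astype(int) for i in range(3)]
def reg(m,x0,y0,x1,y1):
    k=np.zeros(m.shape,bool);k[y0:y1,x0:x1]=1;return m&k
def info(n,m):
    p=P[m]; 
    if len(p)<3: print(n,len(p));return
    r=cv2.minAreaRect(p[:,:2].astype(np.float32)*1000)
    print(n,len(p),'med',np.median(p,0).round(4),'z',np.percentile(p[:,2],[5,95]).round(3),'rect c',np.round(r[0],1),'size',np.round(r[1],1),'ang',round(r[2],1))
blue=(H>95)&(H<125)&(S>100)&(V>50); green=(H>45)&(H<80)&(S>100)
info('mount all',reg(blue,190,195,230,235)&(Z>.008)); info('mount top',reg(Z>.045,190,195,230,235))
info('small blue',reg(Z>.008,140,204,165,225))
info('rib all',reg(green,230,200,265,240)&(Z>.008)); info('rib top',reg(Z>.042,230,200,265,240))
info('small green',reg(Z>.008,178,150,200,178))
info('pink',reg(Z>.008,140,165,168,200))
info('button',reg(green,405,215,430,245)); info('display',reg((H>20)&(H<35)&(S>120),395,190,435,215))
info('bar',reg((V<70)&(Z>.13),312,190,334,235)); info('ball',reg(((H<8)|(H>172))&(S>120),350,220,368,240))
info('chamber rails',reg((Z>.09)&(Z<.115),285,165,470,285))
info('chamber all',reg((Z>.03),285,165,470,285))
info('housing',reg((Z>.07)&(Z<.09),375,180,460,265))
info('hatch',reg((H<22)&(S>120)&(Z>.1)&(Z<.12),295,175,385,262))
info('plate',reg((H>125)&(H<165)&(S>60)&(Z<.01),170,185,280,290))
info('driver',reg((Z>.008),315,110,340,178));info('can',reg((Z>.05),470,200,515,240));info('spool',reg((Z>.03),215,125,270,180))
E
python3 m.py
python3 -c "
import cv2
a=cv2.imread('pics/top0.png')
x=cv2.resize(a[160:290,290:470],None,fx=4,fy=4,interpolation=2);cv2.imwrite('pics/c1.png',x)
x=cv2.resize(a[110:290,130:280],None,fx=3.3,fy=3.3,interpolation=2);cv2.imwrite('pics/c2.png',x)"
```

```text
mount all 297 med [0.5543 0.3188 0.0279] z [0.01  0.054] rect c [559.8 326. ] size [45.5 75.7] ang 24.0
mount top 138 med [0.5562 0.3238 0.0516] z [0.047 0.056] rect c [498.4 165. ] size [386.3  48.7] ang 69.9
small blue 96 med [0.5599 0.5026 0.0306] z [0.01  0.038] rect c [497.6 257.2] size [557.8  38.3] ang 75.5
rib all 268 med [0.5411 0.2067 0.0253] z [0.009 0.052] rect c [486.6 106. ] size [274.4  77.6] ang 61.3
rib top 118 med [0.5403 0.2085 0.0494] z [0.045 0.239] rect c [483.5 100.8] size [262.2  78.5] ang 61.5
small green 111 med [0.7196 0.4001 0.0302] z [0.01  0.037] rect c [561.2 212.2] size [532.4  55.2] ang 49.5
pink 297 med [0.6584 0.4978 0.0359] z [0.009 0.051] rect c [559.  251.9] size [594.9  79.2] ang 67.6
button 133 med [ 0.504  -0.3144  0.1007] z [0.09  0.105] rect c [ 505.3 -316.3] size [37.1 38.4] ang 64.8
display 327 med [ 0.5848 -0.3158  0.0837] z [0.079 0.087] rect c [ 521.1 -174.7] size [ 68.2 395.7] ang 24.1
bar 142 med [ 0.5443 -0.0325  0.1573] z [0.153 0.16 ] rect c [546.  -32.4] size [12.8 90. ] ang 85.4
ball 26 med [ 0.4971 -0.1286  0.1844] z [0.181 0.18
[... 217 characters left out ...]
 [0.077 0.118] rect c [ 518.1 -196.7] size [483.  270.6] ang 85.5
housing 4865 med [ 0.5265 -0.3201  0.0796] z [0.076 0.084] rect c [ 523.8 -319.8] size [238.4 200. ] ang 85.4
hatch 4758 med [ 0.5433 -0.0633  0.1123] z [0.109 0.116] rect c [543.9 -77.3] size [239.4 215.3] ang 85.3
plate 6349 med [0.4748 0.277  0.0034] z [-0.001  0.007] rect c [491.3 276.8] size [269.3 268. ] ang 85.6
driver 319 med [ 0.8054 -0.0561  0.022 ] z [0.012 0.106] rect c [643.5 -46.8] size [ 72.5 469.4] ang 89.4
can 566 med [ 0.5216 -0.5351  0.1192] z [0.06  0.125] rect c [ 455.4 -296.9] size [ 65.4 581.4] ang 15.5
spool 1312 med [0.7547 0.2235 0.0592] z [0.055 0.064] rect c [628.  106.6] size [477.3 127.7] ang 42.6
```

View pics/c1.png

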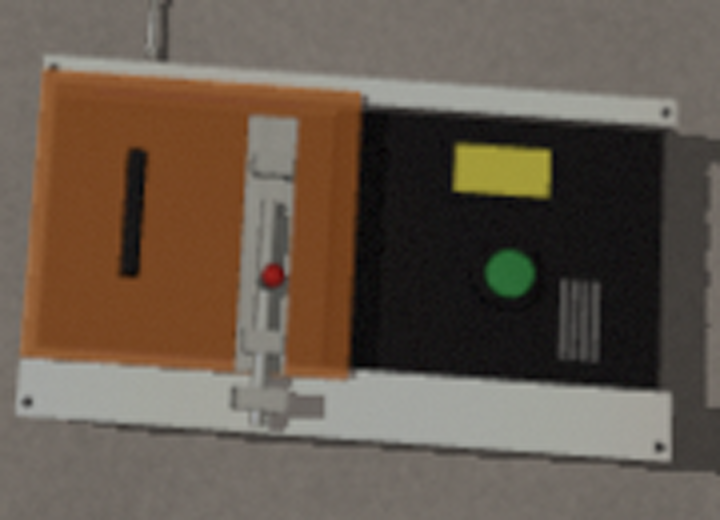

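View pics/c2.png

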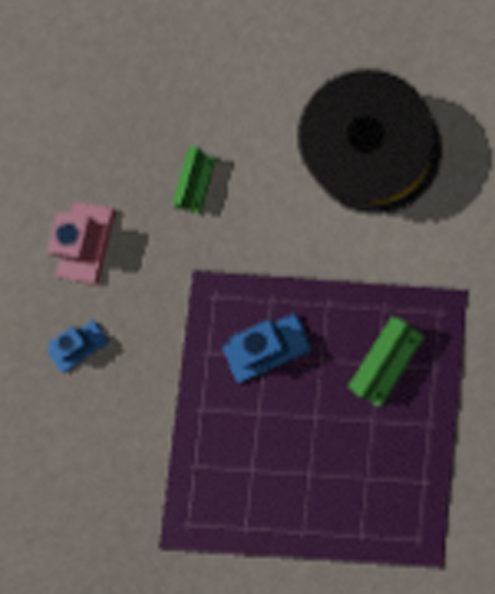

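The crops confirm it. The chamber yaw is about -4.5°, with its origin near (0.533,-0.198), and the rects match the sizes given. The mount (76 mm foot) and rib (78 mm) on the plate are the larger ones. Now moving to the bolt.

Emit:
servo_tool([
  [[100,0.02,-0.0455,0,0.75],[100,0.02,-0.0455,0,0.75],[100,0.02,-0.0455,0,0.75],[100,0.02,-0.0455,0,0.75],[100,0.02,-0.0455,0,0.75],[100,0.02,-0.0455,0,0.75],[100,0.02,-0.0455,0,0.75],[100,0.02,-0.0455,0,0.75]],
])

```text
time: 0.9
tool_pos: [0.3362, 0.2338, 0.2449]
tool_rot: [0.0, 0.09, 0.996, 0.0]
contact_force: [0.9, 0.1, 0.8]
gripper_width: 0.997
grasp_force: 0.0
```

Emit:
servo_tool([
  [[100,0.02,-0.0455,0,0.75],[100,0.02,-0.0455,0,0.75],[100,0.02,-0.0455,0,0.75],[100,0.02,-0.0455,0,0.75],[100,0.02,-0.0455,0,0.75],[100,0.02,-0.0455,0,0.75],[100,0.02,-0.0455,0,0.75],[100,0.02,-0.0455,0,0.75]],
])

```text
time: 1.7
tool_pos: [0.4964, -0.1305, 0.2449]
tool_rot: [-0.0, 0.038, 0.999, 0.0]
contact_force: [0.3, 0.9, 0.1]
gripper_width: 1.0
grasp_force: 0.0
```

Emit:
servo_tool([
  [[100,0,0,0,0],[100,0,0,0,0],[100,0,0,0,0],[100,0,0,0,0],[100,0,0,0,0],[100,0,0,0,0],[100,0,0,0,0],[100,0,0,0,0]],
])

```text
time: 2.5
tool_pos: [0.4962, -0.1281, 0.2454]
tool_rot: [0.0, 0.038, 0.999, -0.0]
contact_force: [0.2, 0.6, 0.3]
gripper_width: 1.002
grasp_force: 0.0
```

Emit:
servo_tool([
  [[100,0,0,-0.022,0],[100,0,0,-0.022,0],[100,0,0,-0.022,0],[100,0,0,-0.022,0],[100,0,0,0,0],[0,0,0,0,0],[0,0,0,0,0],[0,0,0,0,0]],
])

```text
time: 3.3
tool_pos: [0.4971, -0.1288, 0.1591]
tool_rot: [0.001, 0.038, 0.999, -0.001]
contact_force: [-0.4, -0.3, -0.2]
gripper_width: 0.517
grasp_force: 0.0
```

Emit:
servo_tool([
  [[0,0,0,0,0],[0,0,0,0,0],[0,0,0,0,0],[0,0,0,0,0],[0,0,0,0,0],[0,0,0,0,0],[0,0,0,0,0],[0,0,0,0,0]],
])

```text
time: 4.1
tool_pos: [0.4966, -0.1292, 0.1583]
tool_rot: [0.001, 0.038, 0.999, -0.001]
contact_force: [-2.1, -4.4, 5.8]
gripper_width: 0.145
grasp_force: 58.7
```

Emit:
servo_tool([
  [[0,0.007,-0.0006,0,0],[0,0.007,-0.0006,0,0],[0,0.007,-0.0005,0,0],[0,0.007,-0.0005,0,0],[0,0.007,-0.0005,0,0],[0,0.006,-0.0005,0,0],[0,0,0,0,0],[0,0,0,0,0]],
])

```text
time: 4.9
tool_pos: [0.5338, -0.1321, 0.1582]
tool_rot: [-0.005, 0.038, 0.999, -0.0]
contact_force: [-19.5, -2.9, 16.5]
gripper_width: 0.142
grasp_force: 60.1
```

Emit:
servo_tool([
  [[0,-0.002,0,0,0],[0,-0.0012,-0.015,0,0],[0,-0.0012,-0.015,0,0],[0,-0.0012,-0.015,0,0],[0,-0.0012,-0.015,0,0],[0,-0.0012,-0.015,0,0],[0,-0.0012,-0.015,0,0],[0,-0.0012,-0.015,0,0]],
])

```text
time: 5.7
tool_pos: [0.5254, -0.2355, 0.1582]
tool_rot: [-0.002, 0.038, 0.999, 0.002]
contact_force: [-9.1, 5.0, 12.1]
gripper_width: 0.149
grasp_force: 58.3
```

Emit:
servo_tool([
  [[0,-0.0012,-0.015,0,0],[0,-0.0012,-0.015,0,0],[0,-0.0012,-0.015,0,0],[0,-0.0012,-0.015,0,0],[0,-0.0012,-0.015,0,0],[0,-0.0012,-0.015,0,0],[0,-0.0012,-0.015,0,0],[0,0,0,0,0]],
])

```text
time: 6.5
tool_pos: [0.5169, -0.3431, 0.1583]
tool_rot: [-0.002, 0.039, 0.999, -0.0]
contact_force: [-9.2, -2.8, 9.1]
gripper_width: 0.144
grasp_force: 59.1
```

Moved 211 mm so far; go on to the stop, then release and rise.

Emit:
servo_tool([
  [[0,-0.001,-0.01,0,0],[0,-0.0008,-0.01,0,0],[0,0,-0.002,0,0],[0,0,0,0,0],[0,0,0,0,0],[0,0,0,0,0],[0,0,0,0,0],[0,0,0,0,0]],
])

```text
time: 7.3
tool_pos: [0.5154, -0.3616, 0.1582]
tool_rot: [-0.002, 0.038, 0.999, 0.002]
contact_force: [-8.8, 6.5, 12.5]
gripper_width: 0.147
grasp_force: 59.8
```

Emit:
servo_tool([
  [[100,0,0,0,0],[100,0,0,0,0],[100,0,0,0,0],[100,0,0,0,0],[100,0,0,0,0],[100,0,0,0,0],[100,0,0,0.04,0],[100,0,0,0.04,0]],
])

```text
time: 8.1
tool_pos: [0.5157, -0.3628, 0.2361]
tool_rot: [-0.002, 0.038, 0.999, 0.001]
contact_force: [0.0, 0.2, 0.4]
gripper_width: 0.998
grasp_force: 0.0
```

Emit:
servo_tool([
  [[100,0,0,0.02,0],[100,0,0,0,0],[100,-0.03,-0.02,0,0],[100,-0.03,-0.02,0,0],[100,-0.03,-0.02,0,0],[100,-0.03,-0.02,0,0],[100,0,0,0,0],[100,0,0,0,0]],
])

```text
time: 8.9
tool_pos: [0.3959, -0.4434, 0.2557]
tool_rot: [-0.0, 0.039, 0.999, 0.001]
contact_force: [1.6, -0.5, -0.4]
gripper_width: 0.996
grasp_force: 0.0
```

```bash
python3 - <<'E'
from h import *
f=cam('top'); save(f,'top1.png'); np.savez('top1.npz',P=cloud(f),rgb=f['pixels'])
f=cam('side'); save(f,'side1.png'); np.savez('side1.npz',P=cloud(f),rgb=f['pixels'])
a=cv2.imread('pics/top1.png'); b=cv2.imread('pics/side1.png')
cv2.imwrite('pics/v1.png',np.vstack([cv2.resize(a[110:290,140:480],None,fx=2,fy=2),cv2.resize(b[100:,:],(680,300)) [:240]]))
E
```

```text
(no output)
```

View pics/v1.png

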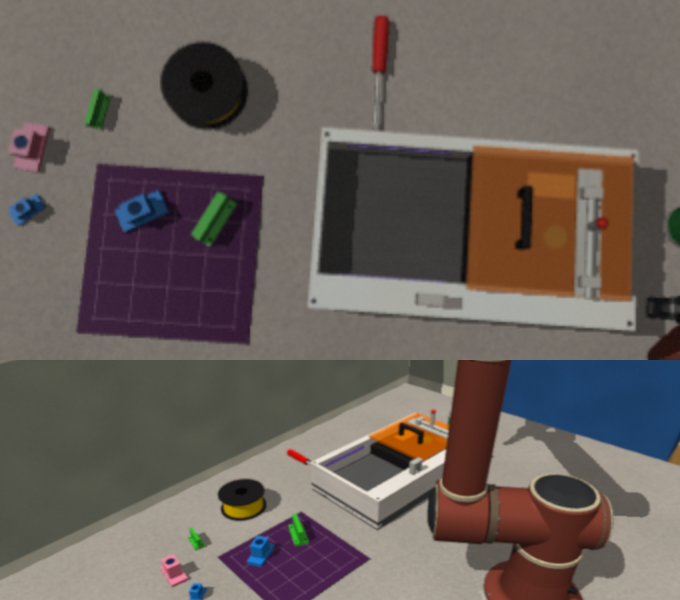

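The picture shows the hatch open with the bolt drawn (ball at crop (602,222)). Both prints are where they were and the bay is clear. Now I'll measure hatch, bolt and print poses.

```bash
cat > m2.py <<'E'
import sys
from h import *
def run(tag,objs):
    d=np.load(tag+'.npz');P=d['P'];rgb=d['rgb']
    hsv=cv2.cvtColor(rgb,cv2.COLOR_RGB2HSV).astype(int);H,S,V=hsv[...,0],hsv[...,1],hsv[...,2]
    C={'blue':(H>95)&(H<125)&(S>100)&(V>40),'green':(H>45)&(H<80)&(S>100),'red':((H<8)|(H>172))&(S>120),'black':V<70,'amber':(H<22)&(S>120),'any':V>=0}
    for n,c,x0,x1,y0,y1,z0,z1 in objs:
        p=P[C[c]&(P[...,0]>x0)&(P[...,0]<x1)&(P[...,1]>y0)&(P[...,1]<y1)&(P[...,2]>z0)&(P[...,2]<z1)]
        if len(p)<4: print(n,len(p));continue
        r=cv2.minAreaRect(p[:,:2].astype(np.float32)*1000)
        print(n,len(p),'med',np.median(p,0).round(4),'rect',np.round(r[0],1),np.round(r[1],1),round(r[2],1))
pr=[]
for n,c in(('mount','blue'),('rib','green')):
    for z0,z1 in((.007,.06),(.007,.02),(.044,.06)): pr.append((n+f' z{z0}',c,.35,.62,.13,.42,z0,z1))
if __name__=='__main__':
  print('top');run('top1',pr+[('ball','red',.4,.65,-.5,-.3,.17,.2),('bar','black',.4,.65,-.36,-.2,.15,.17),('hatch','amber',.4,.7,-.5,-.1,.105,.118)])
  print('side');run('side1',pr)
E
python3 m2.py
```

```text
top
mount z0.007 310 med [0.5545 0.3184 0.0304] rect [559.3 325.5] [45.  75.9] 23.8
mount z0.007 145 med [0.5541 0.3081 0.0133] rect [559.3 325.5] [45.  75.9] 23.8
mount z0.044 135 med [0.5565 0.3234 0.0511] rect [556.5 324. ] [30.2 40.3] 25.1
rib z0.007 279 med [0.5415 0.2068 0.0227] rect [543.8 209.4] [36.9 78.3] 58.2
rib z0.007 136 med [0.5408 0.2043 0.0116] rect [544.  209.2] [36.9 77.7] 58.2
rib z0.044 105 med [0.5433 0.2102 0.0492] rect [543.2 209.4] [13.1 77.4] 60.2
ball 26 med [ 0.5162 -0.3584  0.183 ] rect [ 516.3 -359.4] [13.  13.2] 36.1
bar 159 med [ 0.5257 -0.2604  0.1568] rect [ 537.  -294.5] [ 85.1 109.9] 14.9
hatch 4738 med [ 0.5252 -0.2917  0.1122] rect [ 524.7 -306.9] [243.4 214.1] 85.6
side
mount z0.007 490 med [0.5509 0.3342 0.0293] rect [570.7 327.7] [66.5 82.4] 22.3
mount z0.007 199 med [0.5474 0.3431 0.0147] rect [570.7 327.7] [66.5 82.4] 22.3
mount z0.044 171 med [0.5561 0.326  0.0531] rect [558.6 323. ] [31.2 45.2] 23.9
rib z0.007 333 med [0.5347 0.2174 0.0172] rect [545.7 209. ] [36.8 85.9] 59.1
rib z0.007 174 med [0.5371 0.217  0.0134] rect [545.7 209. ] [36.8 85.9] 59.1
rib z0.044 102 med [0.5416 0.2111 0.0513] rect [544. 209.] [13.2 81.9] 59.2
```

The hatch is open by 230 mm and the bolt drawn about 38 mm. Mount at (0.557,0.324), grip line 24.5°. Rib at (0.5435,0.209), grip line 59.5°. Mount first.

Emit:
servo_tool([
  [[100,0.01,0.048,0,-3.8],[100,0.01,0.048,0,-3.8],[100,0.01,0.048,0,-3.8],[100,0.01,0.048,0,-3.8],[100,0.01,0.048,0,-3.8],[100,0.01,0.048,0,-3.8],[100,0.01,0.048,0,-3.8],[100,0.01,0.048,0,-3.8]],
])

```text
time: 9.8
tool_pos: [0.4768, -0.0564, 0.2572]
tool_rot: [0.0, 0.299, 0.954, 0.0]
contact_force: [0.8, 0.1, -0.1]
gripper_width: 1.001
grasp_force: 0.0
```

Emit:
servo_tool([
  [[100,0.01,0.048,0,-3.8],[100,0.01,0.048,0,-3.8],[100,0.01,0.048,0,-3.8],[100,0.01,0.048,0,-3.8],[100,0.01,0.048,0,-3.8],[100,0.01,0.048,0,-3.8],[100,0.01,0.048,0,-3.8],[100,0.01,0.048,0,-3.8]],
])

```text
time: 10.6
tool_pos: [0.5559, 0.328, 0.2569]
tool_rot: [-0.0, 0.539, 0.843, -0.0]
contact_force: [1.0, -0.9, 0.6]
gripper_width: 0.998
grasp_force: 0.0
```

Emit:
servo_tool([
  [[100,0,0,-0.03,0],[100,0,0,-0.03,0],[100,0,0,-0.03,0],[100,0,0,-0.03,0],[100,0,0,0,0],[100,0,0,0,0],[100,0,0,0,0],[100,0,0,0,0]],
])

```text
time: 11.4
tool_pos: [0.5578, 0.3252, 0.14]
tool_rot: [0.001, 0.538, 0.843, 0.002]
contact_force: [0.8, 1.6, -0.1]
gripper_width: 1.003
grasp_force: 0.0
```

```bash
python3 - <<'E'
from h import *
import m2
for n in('top','side'):
    f=cam(n); save(f,n+'2.png'); np.savez(n+'2.npz',P=cloud(f),rgb=f['pixels']); print(n); m2.run(n+'2',m2.pr)
E
```

```text
top
mount z0.007 254 med [0.5574 0.3121 0.0397] rect [560.3 314.3] [38.  55.3] 24.4
mount z0.007 99 med [0.5611 0.3004 0.013 ] rect [560.3 314.3] [38.  55.3] 24.4
mount z0.044 121 med [0.5564 0.3224 0.0512] rect [557.2 322.5] [31.3 36. ] 22.2
rib z0.007 277 med [0.5431 0.2064 0.0223] rect [544.  209.5] [37.3 78.2] 57.9
rib z0.007 134 med [0.5439 0.2044 0.0114] rect [544.3 209.3] [37.3 77.6] 57.9
rib z0.044 104 med [0.5432 0.2099 0.0498] rect [543.2 209.2] [12.9 77.4] 60.8
side
mount z0.007 495 med [0.5506 0.3347 0.0291] rect [566.  327.1] [56.  80.1] 24.0
mount z0.007 200 med [0.5471 0.3435 0.0146] rect [566.  327.1] [56.  80.1] 24.0
mount z0.044 171 med [0.5564 0.3263 0.0526] rect [559.7 323.1] [31.2 44.8] 22.8
rib z0.007 327 med [0.5344 0.2178 0.0166] rect [544.5 209.7] [37. 81.] 58.5
rib z0.007 173 med [0.535  0.2167 0.0135] rect [544.5 209.7] [37. 81.] 58.5
rib z0.044 94 med [0.5384 0.213  0.0514] rect [542.9 210. ] [12.1 78. ] 58.9
```

Unmoved. Descend to z = 0.036 and grip.

Emit:
servo_tool([
  [[100,-0.001,-0.001,-0.026,0],[100,0,0,-0.026,0],[100,0,0,-0.026,0],[100,0,0,-0.025,0],[100,0,0,0,0],[0,0,0,0,0],[0,0,0,0,0],[0,0,0,0,0]],
])

```text
time: 12.3
tool_pos: [0.557, 0.3241, 0.0367]
tool_rot: [0.001, 0.539, 0.843, 0.002]
contact_force: [-0.3, -0.5, -0.1]
gripper_width: 0.514
grasp_force: 0.0
```

Emit:
servo_tool([
  [[0,0,0,0,0],[0,0,0,0,0],[0,0,0,0,0],[0,0,0,0,0],[0,0,0,0,0],[0,0,0,0,0],[0,0,0,0,0],[0,0,0,0,0]],
])

```text
time: 13.1
tool_pos: [0.5569, 0.324, 0.0363]
tool_rot: [0.001, 0.539, 0.843, 0.001]
contact_force: [-0.1, -0.1, 5.8]
gripper_width: 0.343
grasp_force: 61.1
```

Emit:
servo_tool([
  [[0,0,0,0.02,0],[0,0,0,0.03,0],[0,0,0,0.03,0],[0,0,0,0.03,0],[0,0,0,0.03,0],[0,0,0,0.02,0],[0,0,0,0,0],[0,0,0,0,0]],
])

```text
time: 13.9
tool_pos: [0.5553, 0.3233, 0.1936]
tool_rot: [-0.0, 0.539, 0.843, -0.0]
contact_force: [-0.9, -0.6, -1.3]
gripper_width: 0.337
grasp_force: 60.4
```

Emit:
servo_tool([
  [[0,-0.0014,-0.0372,0,5.1],[0,-0.0014,-0.0372,0,5.1],[0,-0.0014,-0.0372,0,5.1],[0,-0.0014,-0.0372,0,5.1],[0,-0.0014,-0.0372,0,5.1],[0,-0.0014,-0.0372,0,5.1],[0,-0.0014,-0.0372,0,5.1],[0,-0.0014,-0.0372,0,5.1]],
])

```text
time: 14.7
tool_pos: [0.5427, 0.0245, 0.1913]
tool_rot: [-0.002, 0.209, 0.978, -0.0]
contact_force: [0.8, 1.0, -0.7]
gripper_width: 0.337
grasp_force: 60.3
```

Emit:
servo_tool([
  [[0,-0.0014,-0.0372,0,5.1],[0,-0.0014,-0.0372,0,5.1],[0,-0.0014,-0.0372,0,5.0],[0,-0.0014,-0.0372,0,5.0],[0,0,0,0,0],[0,0,0,0,0],[0,0,0,0,0],[0,0,0,0,0]],
])

```text
time: 15.5
tool_pos: [0.5385, -0.1217, 0.1935]
tool_rot: [-0.001, 0.036, 0.999, 0.0]
contact_force: [0.2, -0.6, -0.7]
gripper_width: 0.337
grasp_force: 60.3
```

```bash
python3 - <<'E'
from h import *
f=cam('top'); g=cam('side')
cv2.imwrite('pics/v3.png',np.vstack([cv2.resize(f['pixels'][110:290,140:480],None,fx=2,fy=2),cv2.resize(g['pixels'][120:360,160:500],(680,240))])[...,::-1])
E
```

```text
(no output)
```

View pics/v3.png

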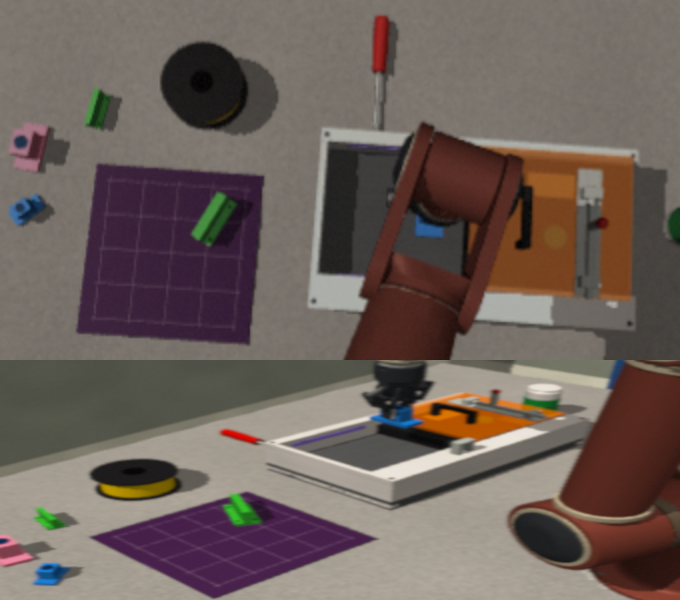

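The mount hangs level over the bay, foot at (430,228) in the crop, and the rib is untouched at (214,218). Lower it and release.

Emit:
servo_tool([
  [[0,0,-0.001,-0.025,0],[0,0,0,-0.025,0],[0,0,0,-0.025,0],[0,0,0,-0.02,0],[0,0,0,-0.012,0],[0,0,0,-0.0075,0],[0,0,0,0,0],[0,0,0,0,0]],
])

```text
time: 16.4
tool_pos: [0.5395, -0.1241, 0.0808]
tool_rot: [0.001, 0.036, 0.999, -0.0]
contact_force: [-0.4, 0.1, -0.9]
gripper_width: 0.34
grasp_force: 60.3
```

Emit:
servo_tool([
  [[60,0,0,0,0],[60,0,0,0,0],[60,0,0,0,0],[60,0,0,0,0],[60,0,0,0.03,0],[60,0,0,0.04,0],[60,0,0,0.05,0],[60,0,0,0.05,0]],
])

```text
time: 17.2
tool_pos: [0.5382, -0.1238, 0.2511]
tool_rot: [-0.0, 0.036, 0.999, 0.0]
contact_force: [0.9, -0.0, -0.1]
gripper_width: 0.6
grasp_force: 0.0
```

Emit:
servo_tool([
  [[60,0.0006,0.0416,0,-3.3],[60,0.0006,0.0416,0,-3.3],[60,0.0006,0.0416,0,-3.3],[60,0.0006,0.0416,0,-3.3],[60,0.0006,0.0416,0,-3.3],[60,0.0006,0.0416,0,-3.3],[60,0.0006,0.0416,0,-3.3],[60,0.0006,0.0416,0,-3.3]],
])

```text
time: 18.0
tool_pos: [0.5434, 0.2105, 0.25]
tool_rot: [0.0, 0.265, 0.964, 0.0]
contact_force: [1.1, -0.7, 0.5]
gripper_width: 0.6
grasp_force: 0.0
```

Emit:
servo_tool([
  [[60,0,0,-0.04,0],[60,0,0,-0.04,0],[60,0,0,-0.03,0],[60,0,0,0,0],[60,0,0,0,0],[60,0,0,0,0],[60,0,0,0,0],[60,0,0,0,0]],
])

```text
time: 18.8
tool_pos: [0.5447, 0.209, 0.1419]
tool_rot: [0.001, 0.264, 0.965, 0.001]
contact_force: [-1.6, -0.4, -0.2]
gripper_width: 0.599
grasp_force: 0.0
```

```bash
python3 - <<'E'
from h import *
import m2
b=[('mount in bay'+str(z),'blue',.42,.66,-.2,.04,z,.12) for z in(.05,.085)]
for n in('top','side'):
    f=cam(n); save(f,n+'4.png'); np.savez(n+'4.npz',P=cloud(f),rgb=f['pixels']); print(n); m2.run(n+'4',m2.pr[3:]+b)
E
```

```text
top
rib z0.007 78 med [0.5652 0.1915 0.0233] rect [566.8 195.4] [34.5 26. ] 63.4
rib z0.007 37 med [0.5634 0.1861 0.0109] rect [566.8 195.4] [34.5 26. ] 63.4
rib z0.044 29 med [0.5682 0.1951 0.0488] rect [567.  195.2] [12.5 22.4] 61.0
mount in bay0.05 291 med [ 0.5336 -0.1214  0.0671] rect [ 538.4 -123.1] [38.1 75.8] 85.6
mount in bay0.085 134 med [ 0.5391 -0.1242  0.0924] rect [ 538.3 -122.9] [27.9 40.1] 88.5
side
rib z0.007 332 med [0.5354 0.2166 0.0178] rect [555.9 202.7] [ 36.7 111.1] 58.4
rib z0.007 171 med [0.5358 0.2167 0.0132] rect [556.6 202.3] [ 36.7 109.3] 58.4
rib z0.044 102 med [0.542  0.2116 0.0514] rect [543.9 209.7] [13.1 79.8] 58.9
mount in bay0.05 345 med [ 0.5327 -0.1151  0.0691] rect [ 547.6 -150.2] [ 81.1 114.1] 16.8
mount in bay0.085 105 med [ 0.539  -0.1206  0.0937] rect [ 540.6 -124.9] [36.1 42.9] 82.6
```

Mount is placed at (0.538,-0.123), standing upright. The rib hasn't moved. Grip it.

Emit:
servo_tool([
  [[60,-0.001,0,-0.026,0],[60,0,0,-0.026,0],[60,0,0,-0.026,0],[60,0,0,-0.027,0],[60,0,0,0,0],[0,0,0,0,0],[0,0,0,0,0],[0,0,0,0,0]],
])

```text
time: 19.7
tool_pos: [0.5442, 0.2093, 0.0372]
tool_rot: [0.002, 0.264, 0.965, 0.001]
contact_force: [0.4, -0.5, 0.2]
gripper_width: 0.125
grasp_force: 58.4
```

Emit:
servo_tool([
  [[0,0,0,0,0],[0,0,0,0,0],[0,0,0,0,0],[0,0,0,0,0],[0,0,0,0,0],[0,0,0,0,0],[0,0,0,0,0],[0,0,0,0,0]],
])

```text
time: 20.5
tool_pos: [0.5443, 0.2093, 0.0371]
tool_rot: [0.002, 0.264, 0.965, 0.001]
contact_force: [-0.6, 0.5, 7.0]
gripper_width: 0.132
grasp_force: 59.4
```

Emit:
servo_tool([
  [[0,0,0,0.02,0],[0,0,0,0.03,0],[0,0,0,0.03,0],[0,0,0,0.03,0],[0,0,0,0.03,0],[0,0,0,0.02,0],[0,0,0,0,0],[0,0,0,0,0]],
])

```text
time: 21.3
tool_pos: [0.5424, 0.2088, 0.1944]
tool_rot: [-0.0, 0.264, 0.965, -0.0]
contact_force: [0.3, 0.7, -1.0]
gripper_width: 0.128
grasp_force: 58.5
```

Emit:
servo_tool([
  [[0,0.0004,-0.03,0,3.3],[0,0.0004,-0.03,0,3.3],[0,0.0004,-0.03,0,3.3],[0,0.0004,-0.03,0,3.3],[0,0.0004,-0.03,0,3.3],[0,0.0004,-0.03,0,3.3],[0,0.0004,-0.03,0,3.3],[0,0.0004,-0.029,0,3.3]],
])

```text
time: 22.1
tool_pos: [0.5443, -0.0312, 0.1919]
tool_rot: [-0.002, 0.035, 0.999, 0.0]
contact_force: [1.0, 0.2, -0.0]
gripper_width: 0.134
grasp_force: 58.6
```

Emit:
servo_tool([
  [[0,0,0,0,0],[0,0,0,0,0],[0,0,0,0,0],[0,0,0,0,0],[0,0,0,0,0],[0,0,0,0,0],[0,0,0,0,0],[0,0,0,0,0]],
])

```text
time: 22.9
tool_pos: [0.5459, -0.03, 0.1949]
tool_rot: [0.0, 0.036, 0.999, -0.0]
contact_force: [-0.5, -0.5, -0.7]
gripper_width: 0.131
grasp_force: 58.7
```

```bash
python3 - <<'E'
from h import *
f=cam('top'); g=cam('side')
cv2.imwrite('pics/v5.png',np.vstack([cv2.resize(f['pixels'][110:290,140:480],None,fx=2,fy=2),cv2.resize(g['pixels'][120:360,160:500],(680,240))])[...,::-1])
E
```

```text
(no output)
```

View pics/v5.png

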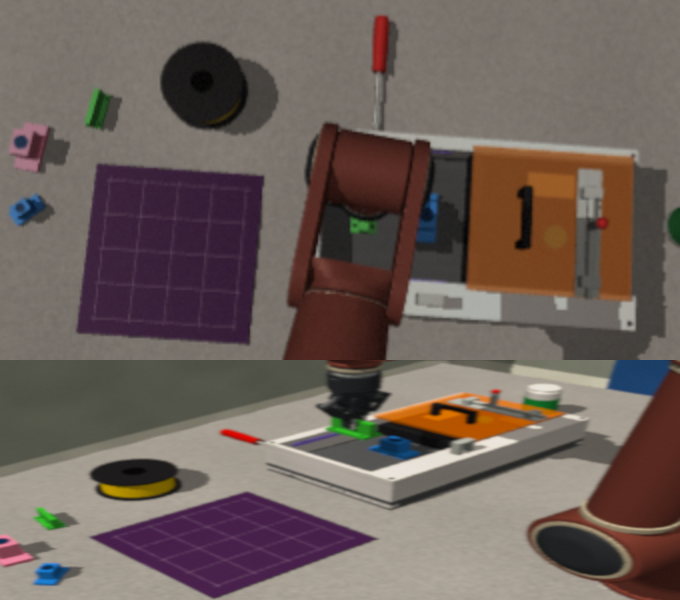

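The rib hangs level over the free half of the bay at (355,428), and the mount stands at (430,215). Lower it and release.

Emit:
servo_tool([
  [[0,0,0,-0.025,0],[0,0,0,-0.025,0],[0,0,0,-0.025,0],[0,0,0,-0.02,0],[0,0,0,-0.012,0],[0,0,0,-0.008,0],[0,0,0,0,0],[0,0,0,0,0]],
])

```text
time: 23.8
tool_pos: [0.5465, -0.0303, 0.0808]
tool_rot: [0.001, 0.036, 0.999, -0.0]
contact_force: [0.2, -0.1, 0.1]
gripper_width: 0.132
grasp_force: 58.7
```

Emit:
servo_tool([
  [[50,0,0,0,0],[50,0,0,0,0],[50,0,0,0,0],[50,0,0,0,0],[50,0,0,0.03,0],[50,0,0,0.04,0],[50,0,0,0.05,0],[50,0,0,0.05,0]],
])

```text
time: 24.6
tool_pos: [0.5452, -0.03, 0.2511]
tool_rot: [-0.001, 0.036, 0.999, 0.0]
contact_force: [-0.5, -0.5, 0.7]
gripper_width: 0.501
grasp_force: 0.0
```

Emit:
servo_tool([
  [[50,-0.02,-0.045,0,0],[50,-0.02,-0.045,0,0],[50,-0.02,-0.045,0,0],[50,-0.02,-0.045,0,0],[50,-0.02,-0.045,0,0],[50,-0.02,-0.045,0,0],[50,-0.02,-0.045,0,0],[50,-0.02,-0.045,0,0]],
])

```text
time: 25.4
tool_pos: [0.3846, -0.3919, 0.2501]
tool_rot: [0.0, 0.037, 0.999, -0.0]
contact_force: [1.1, 0.2, 0.1]
gripper_width: 0.5
grasp_force: 0.0
```

Emit:
servo_tool([
  [[50,0,-0.045,0,0],[50,0,-0.02,0,0],[50,0,0,0,0],[50,0,0,0,0],[50,0,0,0,0],[50,0,0,0,0],[50,0,0,0,0],[50,0,0,0,0]],
])

```text
time: 26.2
tool_pos: [0.3861, -0.4546, 0.25]
tool_rot: [0.0, 0.036, 0.999, -0.0]
contact_force: [0.2, 0.1, -0.2]
gripper_width: 0.499
grasp_force: 0.0
```

```bash
python3 - <<'E'
from h import *
import m2
b=[(c+' in bay'+str(z),c,.42,.66,-.2,.04,z,.12) for c in('blue','green') for z in(.05,.085)]+[('ball','red',.4,.65,-.5,-.3,.17,.2),('hatch','amber',.4,.7,-.5,-.1,.105,.118)]
f=cam('top'); np.savez('top6.npz',P=cloud(f),rgb=f['pixels']); m2.run('top6',b)
cv2.imwrite('pics/v6.png',cv2.resize(f['pixels'][110:290,140:500],None,fx=2,fy=2)[...,::-1])
print(manip.state()['tool_pos'])
E
```

```text
blue in bay0.05 296 med [ 0.534  -0.1214  0.0657] rect [ 538.5 -123. ] [38.2 75.5] 85.9
blue in bay0.085 136 med [ 0.5391 -0.1242  0.0923] rect [ 538.1 -123. ] [27.7 39.7] 88.7
green in bay0.05 276 med [ 0.5451 -0.0282  0.055 ] rect [545.1 -29.1] [35.9 78.8] 85.8
green in bay0.085 103 med [ 0.5432 -0.0283  0.0906] rect [545.2 -29.1] [11.8 77.2] 85.7
ball 26 med [ 0.516  -0.3583  0.1851] rect [ 515.3 -359. ] [13.7 13.3] 1.4
hatch 4736 med [ 0.5247 -0.2922  0.1122] rect [ 525.1 -306.7] [242.6 214.5] 85.6
[ 0.38600609 -0.45470489  0.24998743]
```

View pics/v6.png

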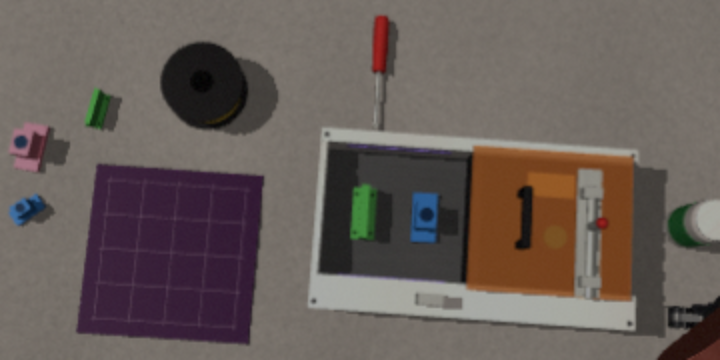

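Both prints stand side by side in the bay: rib at crop (364,212), mount at (425,215). Now shut the hatch by the bolt stem.

Emit:
servo_tool([
  [[100,0.033,0.023,0,0],[100,0.033,0.023,0,0],[100,0.032,0.023,0,0],[100,0.032,0.024,0,0],[100,0,0,0,0],[100,0,0,-0.03,0],[100,0,0,-0.03,0],[100,0,0,-0.031,0]],
])

```text
time: 27.05
tool_pos: [0.5156, -0.3626, 0.1584]
tool_rot: [0.0, 0.036, 0.999, -0.001]
contact_force: [0.7, -0.5, -0.8]
gripper_width: 1.003
grasp_force: 0.0
```

Emit:
servo_tool([
  [[100,0,0,0,0],[0,0,0,0,0],[0,0,0,0,0],[0,0,0,0,0],[0,0,0,0,0],[0,0,0,0,0],[0,0,0,0,0],[0,0,0,0,0]],
])

```text
time: 27.85
tool_pos: [0.5163, -0.3617, 0.1602]
tool_rot: [0.001, 0.036, 0.999, 0.0]
contact_force: [-1.4, 4.2, 6.4]
gripper_width: 0.146
grasp_force: 58.5
```

Emit:
servo_tool([
  [[0,0.003,0,0,0],[0,0,0,0,0],[0,0.0012,0.015,0,0],[0,0.0012,0.015,0,0],[0,0.0012,0.015,0,0],[0,0.0012,0.015,0,0],[0,0.0012,0.015,0,0],[0,0.0012,0.015,0,0]],
])

```text
time: 28.65
tool_pos: [0.5235, -0.2735, 0.1602]
tool_rot: [-0.003, 0.037, 0.999, -0.002]
contact_force: [-12.7, -2.2, 9.3]
gripper_width: 0.147
grasp_force: 59.4
```

Emit:
servo_tool([
  [[0,0.0012,0.015,0,0],[0,0.0012,0.015,0,0],[0,0.0012,0.015,0,0],[0,0.0012,0.015,0,0],[0,0.0012,0.015,0,0],[0,0.0012,0.015,0,0],[0,0.0012,0.015,0,0],[0,0.0012,0.015,0,0]],
])

```text
time: 29.45
tool_pos: [0.5331, -0.1531, 0.1602]
tool_rot: [-0.004, 0.037, 0.999, -0.002]
contact_force: [-15.2, -3.3, 10.6]
gripper_width: 0.145
grasp_force: 59.6
```

Emit:
servo_tool([
  [[0,0.0012,0.015,0,0],[0,0.0002,0.005,0,0],[0,0,0.004,0,0],[0,0,0.001,0,0],[0,0,0,0,0],[0,0,0,0,0],[0,0,0,0,0],[0,0,0,0,0]],
])

```text
time: 30.25
tool_pos: [0.5348, -0.1319, 0.1602]
tool_rot: [-0.003, 0.037, 0.999, -0.005]
contact_force: [-12.7, -13.9, 8.8]
gripper_width: 0.142
grasp_force: 59.8
```

At the shut stop (14 N against the push). Shoot the bolt.

Emit:
servo_tool([
  [[0,-0.007,0.0004,0,0],[0,-0.007,0.0005,0,0],[0,-0.007,0.0005,0,0],[0,-0.007,0.0005,0,0],[0,-0.007,0.0005,0,0],[0,-0.007,0.0005,0,0],[0,-0.005,0,0,0],[0,0,0,0,0]],
])

```text
time: 31.05
tool_pos: [0.4942, -0.1287, 0.1604]
tool_rot: [0.008, 0.037, 0.999, -0.005]
contact_force: [18.0, -14.6, -11.0]
gripper_width: 0.148
grasp_force: 58.6
```

Emit:
servo_tool([
  [[0,0,0,0,0],[0,0,0,0,0],[0,0,0,0,0],[0,0,0,0,0],[0,0,0,0,0],[0,0,0,0,0],[0,0,0,0,0],[0,0,0,0,0]],
])

```text
time: 31.85
tool_pos: [0.4943, -0.1287, 0.1604]
tool_rot: [0.007, 0.037, 0.999, -0.005]
contact_force: [15.5, -15.2, -8.7]
gripper_width: 0.145
grasp_force: 58.8
```

Emit:
servo_tool([
  [[100,0.004,-0.003,0,0],[100,0,0,0,0],[100,0,0,0,0],[100,0,0,0,0],[100,0,0,0,0],[100,0,0,0.04,0],[100,0,0,0.04,0],[100,0,0,0.02,0]],
])

```text
time: 32.65
tool_pos: [0.4951, -0.1275, 0.2629]
tool_rot: [0.002, 0.036, 0.999, -0.001]
contact_force: [0.0, -0.8, 0.5]
gripper_width: 0.996
grasp_force: 0.0
```

Emit:
servo_tool([
  [[0,0,0,0,0],[0,0,-0.045,0,0],[0,0,-0.045,0,0],[0,0,-0.045,0,0],[0,0,-0.045,0,0],[0,-0.03,-0.045,0,0],[0,-0.05,-0.045,0,0],[0,0,0,0,0]],
])

```text
time: 33.45
tool_pos: [0.4252, -0.3853, 0.2565]
tool_rot: [-0.002, 0.04, 0.999, 0.001]
contact_force: [1.4, -0.1, 0.6]
gripper_width: -0.001
grasp_force: 0.0
```

```bash
python3 - <<'E'
from h import *
import m2
b=[('ball','red',.4,.65,-.2,-.05,.17,.2),('hatch','amber',.4,.7,-.3,.1,.105,.118),('bar','black',.4,.65,-.08,.02,.15,.17),('button','green',.45,.55,-.36,-.27,.09,.12)]
print(manip.state()['tool_pos'])
f=cam('top'); np.savez('top7.npz',P=cloud(f),rgb=f['pixels']); m2.run('top7',b)
cv2.imwrite('pics/v7.png',cv2.resize(f['pixels'][160:290,280:500],None,fx=3,fy=3)[...,::-1])
E
```

```text
[ 0.42516871 -0.38532318  0.25649946]
ball 26 med [ 0.4933 -0.1281  0.1835] rect [ 494.  -128.6] [13.7 14.3] 63.3
hatch 4714 med [ 0.5434 -0.0632  0.1123] rect [543.6 -77.5] [239.2 215.1] 85.2
bar 138 med [ 0.5443 -0.0326  0.157 ] rect [546.  -32.6] [12.5 89.6] 85.4
button 129 med [ 0.5038 -0.3143  0.1007] rect [ 504.2 -315.9] [38.1 37.2] 42.4
```

View pics/v7.png

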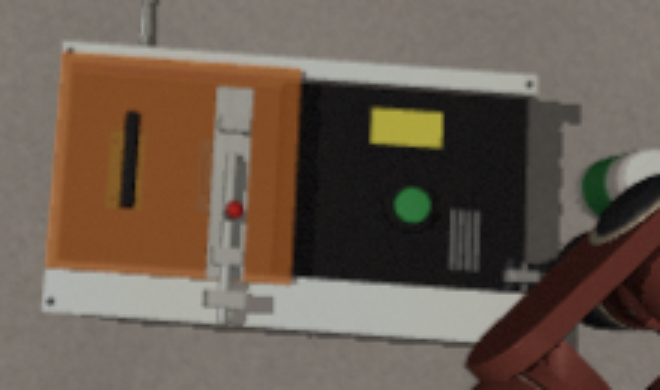

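The hatch is shut and the ball is back at home, crop (234,210). The button is clear at (412,205). Press it.

Emit:
servo_tool([
  [[0,0.04,0.035,0,0],[0,0.039,0.034,0,0],[0,0,0,0,0],[0,0,0,-0.04,0],[0,0,0,-0.04,0],[0,0,0,-0.04,0],[0,0,0,-0.013,0],[0,0,0,0,0]],
])

```text
time: 34.3
tool_pos: [0.503, -0.3146, 0.1226]
tool_rot: [-0.003, 0.036, 0.999, 0.002]
contact_force: [-0.6, 0.7, -0.1]
gripper_width: 0.002
grasp_force: 0.0
```

Emit:
servo_tool([
  [[0,0,0,-0.003,0],[0,0,0,-0.003,0],[0,0,0,-0.003,0],[0,0,0,-0.003,0],[0,0,0,-0.001,0],[0,0,0,0,0],[0,0,0,0,0],[0,0,0,0,0]],
])

```text
time: 35.1
tool_pos: [0.5049, -0.317, 0.1136]
tool_rot: [0.001, 0.036, 0.999, -0.001]
contact_force: [2.5, -1.4, 1.9]
gripper_width: -0.0
grasp_force: 1.4
```

Emit:
servo_tool([
  [[0,0,0,-0.002,0],[0,0,0,-0.002,0],[0,0,0,-0.002,0],[0,0,0,-0.002,0],[0,0,0,0,0],[0,0,0,0,0],[0,0,0,0,0],[0,0,0,0,0]],
])

```text
time: 35.9
tool_pos: [0.5051, -0.3172, 0.1097]
tool_rot: [0.0, 0.036, 0.999, -0.0]
contact_force: [-6.7, 5.3, 24.1]
gripper_width: 0.0
grasp_force: 12.0
```

Pressed to the bottom: tip at 0.096 with 24 N. Let go and retreat.

Emit:
servo_tool([
  [[0,0,0,0.02,0],[0,0,0,0.04,0],[0,0,0,0.04,0],[0,0,0,0.04,0],[0,-0.04,-0.03,0,0],[0,-0.04,-0.03,0,0],[0,0,0,0,0],[0,0,0,0,0]],
])

```text
time: 36.7
tool_pos: [0.4231, -0.3763, 0.2433]
tool_rot: [-0.001, 0.038, 0.999, 0.001]
contact_force: [0.8, -0.2, 0.1]
gripper_width: 0.003
grasp_force: 0.0
```

```bash
python3 - <<'E'
from h import *
import m2
b=[('ball','red',.4,.65,-.2,-.05,.17,.2),('hatch','amber',.4,.7,-.3,.1,.105,.118),('button','green',.45,.55,-.36,-.27,.09,.12)]
print(manip.state()['tool_pos'])
f=cam('top'); np.savez('top8.npz',P=cloud(f),rgb=f['pixels']); m2.run('top8',b)
print(manip.job_done())
E
```

```text
[ 0.42313259 -0.37633594  0.24333846]
ball 26 med [ 0.4931 -0.1284  0.1838] rect [ 493.9 -128.3] [13.7 13.6] 67.3
hatch 4732 med [ 0.5435 -0.0634  0.1123] rect [543.8 -77.9] [238.9 215.4] 85.3
button 128 med [ 0.5038 -0.3136  0.1007] rect [ 504.5 -315.8] [38.6 37. ] 88.4
the job is handed in; nothing more can be done
None
```

The job is handed in, with no verdict returned: both prints present (mount and rib) stand side by side in the bay, the hatch is shut, the bolt is home, the start button was pressed and is up again, and I never went near the can, spool or screwdriver.

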